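# Find the heavy side of a loaded tube rotator and hold it at the bottom

## Robot

A 6-joint arm with a two-finger parallel gripper is mounted at the origin on the work surface. World frame = base frame: x ahead of the robot, y to its left, z up, the work surface at z = 0. Lengths are in m, angles in rad, forces in N, time in s.
With the tool pointing down it reaches from about 0.2 to 0.875 m from the base axis. Payload 3.4 kg.
Tool frame: the origin (TCP) lies midway between the tips of the shut fingers; the grasp point (between the pads) lies 19 mm behind it; z points along the fingers, y is the line along which they close (so a half turn about z gives the same grasp; the last joint's range is limited). The gripper opens to 94 mm and grips with 3 to 60 N. Pads are 16 mm wide; open, the fingers measure 119 mm over their backs; the gripper's body (75 mm by 177 mm) begins 78 mm behind the grasp point.
Start: joints at [1.223, 0.276, 1.505, -0, 1.361, -0.121], TCP at [0.129, 0.56, 0.205] pointing down, gripper open.
Joint ranges: [-2.89, 2.89], [-0.75, 2.08], [0.22, 2.7], [-1.18, 4.32], [0.11, 2.71], [-2.7, 2.7]. Speed limits (rad/s): [2.57, 2.57, 3.14, 3.14, 3.14, 3.14].

## Interface

Orientations are given as a unit quaternion [x, y, z, w].
In Python, from cell import manip, imaging, models gives the robot as it stands.
- The arm moves only by the shell command python3 -m inch 'ROWS' [OPENING] [FORCE]. ROWS is JSON, a list of rows, each a list of 4 numbers: the shift along the tool's x, y, z in cm, then the turn about the tool's z in rad. A call has 1 to 8 rows; each row shifts and turns the commanded pose from where the row before left it, along the tool's axes as they then stand; what a row does not reach is not made up. A row lasts 1/12 s, in which the tool goes at most 41.7 mm and 7.16 degrees, less where a joint would pass 70% of its speed; a pose out of reach is approached as far as the arm can. A call is refused whole if a number of a shift passes 4.17 or a number of a turn 0.125, either way. A call with a gripper value outside its range is refused whole. OPENING is the finger opening in cm, from 0 to 9.4, set as the call begins (- or left out, the last holds). The fingers move at their own pace and stop on an object; FORCE is the grip in N (left out, the last holds). Time passes only in rows, so rows that do not move let the fingers close. It gives the time, the measured TCP pose, the force, the opening and the grip force at its end, in the units of the state.
- manip.observe(): the state, without advancing time (a new reading comes with each control period).
- imaging.read_camera(name): name is "side" or "top" or "wrist"; returns (picture, depth): 420x560x3 uint8, red, green, blue; 420x560 float32, m along the optical axis (not along the pixel's ray), 0 where there is no reading.
- imaging.calibration(name): a dict with "fx", "fy", "cx", "cy" (pixels), "rvec" (rotation vector, rad) and "tvec" (3), from world to camera coordinates, as OpenCV has them; the wrist camera has in their place "T_tool_cam" (4x4, takes a point from camera to tool coordinates, whose origin is the TCP and whose axes are the flange's). Camera axes: x right, y down, z forward; pixel columns grow to the right and rows downward; lengths in m; the calibration is good to about 2 mm. A picture is of the moment at which its call begins: read the wrist's pose just before it. calibration takes no time and is no camera call.
- manip.finish_job(): hands the job in; it is judged then, once.
Trained networks look in the newest picture that a camera, given by its name, has taken for a name from the list of things; names that differ only in an ending like _2 or _b are one class to them, and where a whole thing is asked for, a point or a joint stands for the part that bears it (a point fixed in the world has none). Each returns a list of dicts, best first, with "conf" (0 to 1); they miss things now and then, are a little off and sometimes report something else, mostly with a low value. They report only what shows in the picture. A call takes as long as a camera call.
- models.boxes_of(camera, target): "xy" ([column, row] in pixels, amid what is visible of it).
- models.trace(camera, target): "pixels" (420x560 bool, what is visible of it) and "xy" ([column, row] in pixels, amid what is visible of it).
The state is a dict: "clock": time; "joint_pos": joint angles; "qd": joint speeds; "joint_torque": joint torques, N m; "eef_pos": TCP position; "tool_rot": TCP orientation; "force": force on the tool from outside, world axes, zero at the start; "wrist_torque": the same for the moment, N m; "gripper_width": finger opening in m; "gripper_force": force on a finger pad.
Only numpy, scipy, OpenCV 4.12 (cv2) and the standard library are available. Lean on these libraries where they do the work, as an engineer would, in place of code of your own. Each camera call takes 0.05 s, during which the arm holds its last target. There are 200 camera calls.

## Task

The eight sample tubes on the tilted tube rotator hold unequal amounts of steel mixing beads, and it cannot be seen which. Take the drum by its black centre knob and turn it by hand to feel which side is heavy, then bring the heavy side to the lowest place and keep hold of the knob there, still, so that a partner can even out the tubes: finish while holding it. Leave everything else on the bench undisturbed.

Things in the scene. Friction and masses are not known exactly. Their poses are not given: they have to be found in the camera images.
- rotator: the rotator's white base with grey drive head, fixed to the bench; base 270 mm (x) by 190 mm (y), 26 mm high. Origin at the centre of its underside; x points to the back of the machine, y to its left, z up. The drum's axis lies in the x-z plane and leans 40 degrees from vertical to the front: outward direction (-0.643, 0, 0.766). The drum's lowest place is at its front, towards -x
- knob (a point): grip point on the drum's axis of the black fluted round knob, rigid with the drum: 40 mm diameter, 38 mm long, from 12 to 50 mm off the front plate. The point is 38 mm off the plate, 12 mm below the knob's end. z points out along the axis; x and y turn with the drum. Under the knob a flange, 50 mm diameter, 12 mm high
- drum (a joint): angle of the drum about its axis, rad, 0 when the red dot is at the lowest place, positive anticlockwise when one looks at the front plate; no end stops. It says nothing about where the heavy side is. A clutch gives an even drag of about 0.32 N m either way, more than the load's pull, so the drum stays wherever it is left
- face (a point): centre of the drum's front plate (aluminium, 250 mm diameter), axes as the knob's. Eight opaque orange tubes are fixed in it on a circle of 90 mm radius, blue caps 35 mm wide standing 14 mm off the plate. Their uneven load pulls the heavy side down with 0.22 to 0.29 N m times the sine of its angle from the lowest place. At the start that angle is over 45 degrees
- dot (a point): red index dot, 12 mm in diameter, on the drum's front plate 113 mm from the axis; it marks only how the drum is turned
- rack_mid (a point): bystander: round white tube rack, 132 mm in diameter, 76 mm high, tubes standing to 117 mm; point on its axis, 38 mm above the bench
- plate_mid (a point): bystander: well plate 128 by 85 mm, 20 mm high; its centre, 10 mm above the bench
- phone_mid (a point): bystander: black phone 74 by 150 mm, 8 mm thick, lying left of the rotator; its centre

How it is judged:
On the way:
1. the drum is turned by its knob, its index dot at least 30 mm away from where it was (contact force between the fingers and drum_c0 above 2 N and distance of dot from where it was at the start of the episode above 0.03 m), for 0.1 s.
At the end, for the whole second after the job is handed in: The robot ends holding: the drum's heavy side (the hidden centre of the excess load) is within 20 degrees of its lowest place, the drum is still (under 0.05 rad/s), and the fingers grip its centre knob with more than 2 N (y of excess_c0 in the frame of rotator between -0.0308 and 0.0308 m and x of excess_c0 in the frame of rotator below -0.04 m and contact force between the fingers and drum_c0 above 2 N and velocity of joint drum between -0.05 and 0.05 rad/s); the arm keeps its last pose, push and grip.
It fails at once if a bystander (rack, well plate or phone) is moved by more than 15 mm (distance of any of rack_mid, plate_mid, phone_mid from where it was at the start of the episode above 0.015 m).
It also fails if it takes over 72 s, if anything falls off the work surface, if the arm or the gripper's body presses on something with over 40 N, if the wrist force passes 120 N, or if a joint passes its speed limit or range.

## Working session

There is one attempt and no reset: what is moved stays moved. The work goes in short steps, Python scripts to look and compute and a shell command to move; the robot and the scene stay as the last step left them, time stands still between calls to the robot, and variables do not carry over. Pictures are saved under pics/ and viewed, at most 10 in all, crops included, and the job is handed in when it is done.

```bash
ls; mkdir -p pics
cat > h.py <<'E'
import numpy as np, cv2
from cell import manip, imaging, models
from scipy.spatial.transform import Rotation as R
def cam(name):
    c=imaging.calibration(name)
    if 'rvec' in c:
        Rm=cv2.Rodrigues(np.array(c['rvec'],float))[0]; t=np.array(c['tvec'],float).ravel()
        return c,Rm.T,-Rm.T@t
    s=manip.observe(); T=np.array(c['T_tool_cam']); Rt=R.from_quat(s['tool_rot']).as_matrix()
    return c,Rt@T[:3,:3],Rt@T[:3,3]+s['eef_pos']
def shot(name,fn=None):
    C=cam(name); p,d=imaging.read_camera(name)
    if fn: cv2.imwrite('pics/'+fn,p[:,:,::-1])
    return C,p,d
def pt(C,uv,z):
    c,Rw,o=C; uv=np.atleast_2d(uv); z=np.atleast_1d(z)
    v=np.c_[(uv[:,0]-c['cx'])/c['fx']*z,(uv[:,1]-c['cy'])/c['fy']*z,z]
    return v@Rw.T+o
E
python3 - <<'E'
from h import *
s=manip.observe(); print(s)
for n in ['top','side']:
    C,p,d=shot(n,n+'0.png'); print(n,C[2],C[1][:,2])
    for t in ['knob','dot','rotator','rack_mid','plate_mid','phone_mid','face']:
        for b in models.boxes_of(n,t)[:1]:
            u,v=np.round(b['xy']).astype(int); z=np.median(d[v-1:v+2,u-1:u+2]); print(t,round(b['conf'],2),u,v,pt(C,[u,v],z)[0].round(3))
E
```

```text
pics
{'clock': 0.0, 'joint_pos': array([ 1.22299244e+00,  2.76573504e-01,  1.50606958e+00, -2.38793964e-05,
        1.36073628e+00, -1.21017415e-01]), 'qd': array([-0.00078349,  0.00094146,  0.00149383,  0.00041811, -0.00215255,
       -0.00103593]), 'joint_torque': array([ 5.58852262e-04, -4.04586768e+01, -2.37226135e+01,  7.01853284e-02,
        3.46823491e-02, -1.65460883e-04]), 'eef_pos': array([0.12911949, 0.55974213, 0.20464235]), 'tool_rot': array([ 1.13147859e-01,  9.93577759e-01, -8.71633514e-04, -1.96143366e-04]), 'force': array([ 0.24770168, -0.36172361, -0.10660342]), 'wrist_torque': array([-0.01226755, -0.03077031, -0.02017259]), 'gripper_force': 0.0, 'gripper_width': 0.09391115448230221}
top [0.37047131 0.02366954 1.11478445] [ 0.13892572 -0.00803858 -0.99027018]
knob 0.96 265 201 [0.523 0.05  0.223]
dot 0.98 270 199 [0.528 0.039 0.222]
rack_mid 0.89 155 239 [0.448 0.347 0.077]
plate_mid 0.81 417 211 [ 0.526 -0.376  0.019]
phone_mid 0.89 166 185 [0.608 0.342 0.01 ]
face 0.93 268 200 [0.525 0.043 0.223]
side [0.17147198 0.699572   1.03483092] [ 0.30529371 -0.59440504 -0.74396129]
knob 0.93 271 226 [0.518 0.07  0.205]
dot 0.7 266 226 [0.524 0.081 0.213]
rotator 0.94 270 247 [0.497 0.114 0.194]
rack_mid 0.79 233 383 [0.447 0.362 0.076]
plate_mid 0.85 343 165 [ 0.519 -0.374  0.022]
phone_mid 0.86 178 356 [0.603 0.341 0.009]
face 0.75 267 222 [0.527 0.07  0.213]
```

View pics/top0.png

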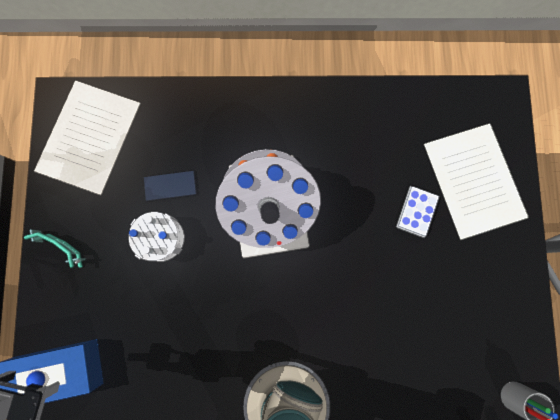

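View pics/side0.png

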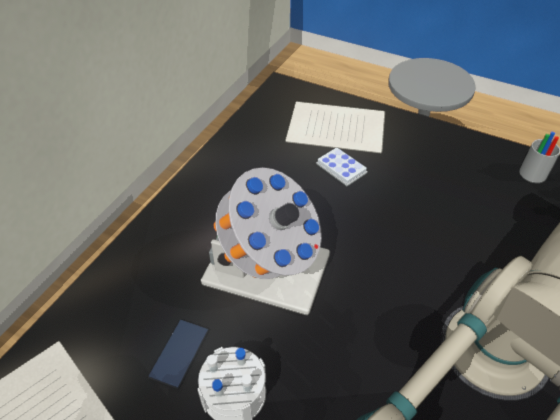

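Top view: knob at about (270,210), dot at (278,243), phone and rack to the left of the drum, well plate to the right. Side view: knob (288,214), dot (316,246). Next I'll fit the plate plane and the axis.

Run:
```python
from h import *
for n in ['top','side']:
    C,p,d=shot(n)
    m=models.trace(n,'face')[0]['pixels']
    mm=cv2.dilate(m.astype(np.uint8),np.ones((9,9)))>0
    hsv=cv2.cvtColor(p,cv2.COLOR_RGB2HSV); 
    vv,uu=np.nonzero(mm&(hsv[...,1]<60)&(hsv[...,2]>110)&(d>0))
    P=pt(C,np.c_[uu,vv],d[vv,uu])
    k=P[:,2]>.08; P=P[k]
    for _ in range(8):
        c=P.mean(0); nn=np.linalg.svd(P-c)[2][2]; nn*=np.sign(nn[2]); r=(P-c)@nn; P=P[abs(r)<max(2*r.std(),.002)] if r.std()>.0015 else P
    print(n,len(P),'n',nn.round(3),'tilt',np.degrees(np.arccos(nn[2])).round(1),'yaw',np.degrees(np.arctan2(-nn[1],-nn[0])).round(1),r.std())
    # basis: lowest dir, and left
    low=np.array([nn[0],nn[1],0]);low=low-low@nn*nn if 0 else None
    low=-np.array([0,0,1])+nn[2]*nn; low/=np.linalg.norm(low); ac=np.cross(nn,low)
    vv,uu=np.nonzero(mm&(hsv[...,0]>100)&(hsv[...,0]<130)&(hsv[...,1]>150)&(hsv[...,2]>60))
    B=np.zeros(m.shape,np.uint8);B[vv,uu]=1
    N,L,S,ce=cv2.connectedComponentsWithStats(B)
    Q=[]
    o=C[2]
    for i in range(1,N):
        if S[i,4]<60: continue
        ray=pt(C,ce[i],1.)[0]-o; t=((c+nn*.010-o)@nn)/(ray@nn); Q.append(o+t*ray-nn*.010)
    Q=np.array(Q); A=np.c_[2*(Q-c)@low,2*(Q-c)@ac,np.ones(len(Q))]; b=(((Q-c)@np.c_[low,ac])**2).sum(1)
    s=np.linalg.lstsq(A,b,rcond=None)[0]; cen=c+s[0]*low+s[1]*ac
    print('caps',len(Q),'center',cen.round(4),'rad',np.sqrt(s[2]+s[0]**2+s[1]**2))
    print('knob',(cen+.038*nn).round(4),'mean',Q.mean(0).round(4))
    vv,uu=np.nonzero(mm&((hsv[...,0]<6)|(hsv[...,0]>174))&(hsv[...,1]>140)&(hsv[...,2]>80))
    if len(uu):
        uv=[np.median(uu),np.median(vv)]; ray=pt(C,uv,1.)[0]-o;t=((c-o)@nn)/(ray@nn);D=o+t*ray-cen
        print('dot',uv,np.linalg.norm(D),np.degrees(np.arctan2(D@ac,D@low)))
```

```text
top 5370 n [-0.635 -0.099  0.766] tilt 40.0 yaw 8.9 0.0013803871743596906
caps 8 center [0.5176 0.0435 0.2011] rad 0.08995937330726542
knob [0.4934 0.0397 0.2302] mean [0.5176 0.0436 0.2011]
dot [np.float64(278.5), np.float64(243.0)] 0.11641400314080208 5.31164834207943
side 4913 n [-0.634 -0.098  0.767] tilt 39.9 yaw 8.8 0.0013516375250304
caps 8 center [0.5165 0.0456 0.2017] rad 0.08973593965698848
knob [0.4924 0.0419 0.2309] mean [0.5165 0.0456 0.2017]
dot [np.float64(316.0), np.float64(246.0)] 0.11579581945769386 7.536971090475475
```

```bash
python3 -m inch '[[0,0,-3.9,0],[0,0,-3.9,0],[0,0,-3.9,0],[0,0,-3.9,0],[-2.9,-2.6,0,0],[-2.9,-2.6,0,0],[-2.9,-2.6,0,0],[-2.9,-2.6,0,0]]' 9.4 20
python3 -m inch '[[-2.9,-2.6,0,0],[-2.9,-2.6,0,0],[-2.9,-2.6,0,0],[-2.9,-2.6,0,0],[-2.9,-2.6,0,0],[-2.9,-2.6,0,0],[-2.9,-2.6,0,0],[-2.9,-2.6,0,0]]'
python3 -m inch '[[-2.9,-2.6,0,0],[-2.9,-2.6,0,0],[-2.9,-2.6,0,0],[-2.9,-2.6,0,0],[0,0,0,-0.12],[0,0,0,-0.12],[0,0,0,-0.12],[0,0,0,-0.02]]'
```

```text
clock: 1.67
eef_pos: [0.2195, 0.4316, 0.3617]
tool_rot: [0.112, 0.994, 0.0, 0.0]
force: [0.3, 1.4, 0.4]
gripper_width: 0.094
gripper_force: 0.0
clock: 2.33
eef_pos: [0.3988, 0.1763, 0.3618]
tool_rot: [0.113, 0.994, 0.0, 0.0]
force: [1.4, 0.9, -0.6]
gripper_width: 0.0944
gripper_force: 0.0
clock: 3.0
eef_pos: [0.4881, 0.0502, 0.3614]
tool_rot: [-0.077, 0.997, 0.0, -0.0]
force: [-0.7, -0.3, 0.0]
gripper_width: 0.0939
gripper_force: 0.0
```

```bash
python3 -m inch '[[-0.35,-0.97,0,0],[0,0,3.7,0],[0,0,3.7,0],[0,0,3.5,0],[0,0,0,0]]' 7
python3 - <<'E'
from h import *
s=manip.observe();print(s['eef_pos'],s['force'],s['joint_pos'])
C,p,d=shot('wrist','w1.png'); c,Rw,o=C
K=np.array([.4929,.0408,.2305]);n=np.array([-.635,-.0985,.7665])
for k in [K,K+.012*n,K-.038*n]:
    v=Rw.T@(k-o);print(v[:2]/v[2]*c['fx']+[c['cx'],c['cy']])
E
```

```text
clock: 3.42
eef_pos: [0.4875, 0.0415, 0.2456]
tool_rot: [-0.075, 0.997, 0.001, -0.007]
force: [-0.3, 0.5, -1.5]
gripper_width: 0.0701
gripper_force: 0.0
[0.48754045 0.04146587 0.2456191 ] [-0.27393208  0.48969408 -1.54207016] [-5.72174534e-02  1.32954968e-01  1.59369002e+00 -3.14086331e-04
  1.42961537e+00 -1.77898991e+00]
[274.51959678 255.35666459]
[274.40079184 249.11456866]
[274.82611191 271.46118753]
```

View pics/w1.png

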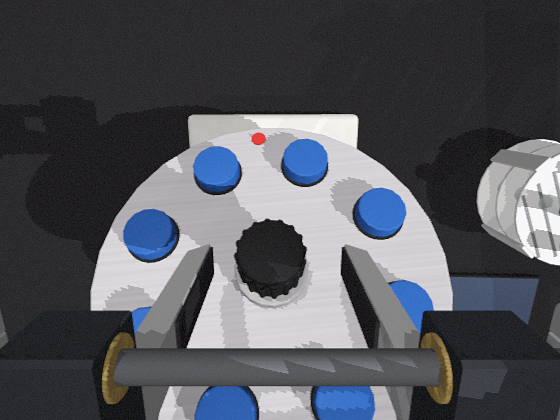

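The wrist view shows the knob at (270,255), between the fingers (210 to 345), and the dot at (258,139). Prediction and picture agree to 1–2 mm. I'll go down and close.

```bash
python3 -m inch '[[-0.25,0,1.4,0],[0,0,1.4,0],[0,0,0,0],[0,0,0,0],[0,0,0,0]]' 7
python3 -m inch '[[0,0,0,0],[0,0,0,0],[0,0,0,0],[0,0,0,0],[0,0,0,0],[0,0,0,0]]' 3 15
```

```text
clock: 3.88
eef_pos: [0.4969, 0.0418, 0.2268]
tool_rot: [-0.076, 0.997, -0.0, 0.002]
force: [0.2, -0.1, -0.2]
gripper_width: 0.0701
gripper_force: 0.0
clock: 4.38
eef_pos: [0.496, 0.0388, 0.2248]
tool_rot: [-0.077, 0.997, -0.003, 0.0]
force: [0.9, -6.2, 1.2]
gripper_width: 0.0398
gripper_force: 15.0
```

Grip is 13 mm too high, so I'll reopen and lower.

```bash
python3 -m inch '[[0,0,0,0],[0,0,0,0],[0.3,-0.15,0.6,0],[0,0,0.6,0],[0,0,0,0]]' 6
python3 -m inch '[[0,0,0,0],[0,0,0,0],[0,0,0,0],[0,0,0,0],[0,0,0,0]]' 3 50
```

```text
clock: 4.8
eef_pos: [0.4912, 0.0403, 0.2108]
tool_rot: [-0.077, 0.997, 0.0, -0.002]
force: [-0.7, 0.3, 0.3]
gripper_width: 0.0599
gripper_force: 0.0
clock: 5.22
eef_pos: [0.4929, 0.0383, 0.2125]
tool_rot: [-0.077, 0.997, -0.002, 0.0]
force: [0.6, -6.0, -0.9]
gripper_width: 0.0393
gripper_force: 50.0
```

```bash
cat > t.py <<'E'
from h import *
import json
s=manip.observe(); K=np.array([.4929,.0390,.2305]);n=np.array([-.635,-.0985,.7665])
F,M,p=map(np.array,(s['force'],s['wrist_torque'],s['eef_pos'])); Rt=R.from_quat(s['tool_rot']).as_matrix()
y=Rt[:,1]; low=-np.array([0,0,1])+n[2]*n; low/=np.linalg.norm(low); ac=np.cross(n,low)
a=np.degrees(np.arctan2(-(y@low),y@ac))
print('t%.2f fing_ang(drum deg, +acw) %.1f  tau_tcp %.3f tau_grasp.. %.3f'%(s['clock'],a,n@(M+np.cross(p-K,F)),n@(M+np.cross(p-.019*Rt[:,2]-K,F))),'tau0 %.3f'%(n@M),'F',F.round(1),'M',M.round(2),'j6 %.2f'%s['joint_pos'][5],'pos',p.round(4),'w %.4f'%s['gripper_width'])
E
python3 t.py
python3 -m inch '[[0,0,0,-0.04],[0,0,0,-0.04],[0,0,0,-0.04],[0,0,0,-0.04]]' ; python3 t.py
python3 -m inch '[[0,0,0,-0.04],[0,0,0,-0.04],[0,0,0,-0.04],[0,0,0,-0.04]]' ; python3 t.py
python3 - <<'E'
from h import *
C,p,d=shot('wrist','w2.png'); print(models.boxes_of('wrist','dot')[:2])
E
```

```text
t5.22 fing_ang(drum deg, +acw) -179.9  tau_tcp 0.688 tau_grasp.. 0.614 tau0 0.618 F [ 0.6 -6.  -0.9] M [-0.9  -0.15  0.04] j6 -1.78 pos [0.4929 0.0383 0.2125] w 0.0393
clock: 5.55
eef_pos: [0.4911, 0.0378, 0.2128]
tool_rot: [-0.155, 0.988, -0.002, -0.002]
force: [-4.7, -3.0, 3.4]
gripper_width: 0.0403
gripper_force: 52.0
t5.55 fing_ang(drum deg, +acw) -172.9  tau_tcp 0.161 tau_grasp.. 0.134 tau0 0.134 F [-4.7 -3.   3.4] M [-2.24  0.47 -1.62] j6 -1.94 pos [0.4911 0.0378 0.2128] w 0.0403
clock: 5.88
eef_pos: [0.4887, 0.0364, 0.2132]
tool_rot: [-0.234, 0.972, -0.003, -0.004]
force: [-12.6, -7.5, 10.2]
gripper_width: 0.0411
gripper_force: 54.0
t5.88 fing_ang(drum deg, +acw) -165.7  tau_tcp 0.676 tau_grasp.. 0.608 tau0 0.603 F [-12.6  -7.5  10.2] M [-2.91  1.63 -1.41] j6 -2.10 pos [0.4887 0.0364 0.2132] w 0.0411
[{'xy': [249.8, 243.6], 'conf': 0.76}]
```

View pics/w2.png

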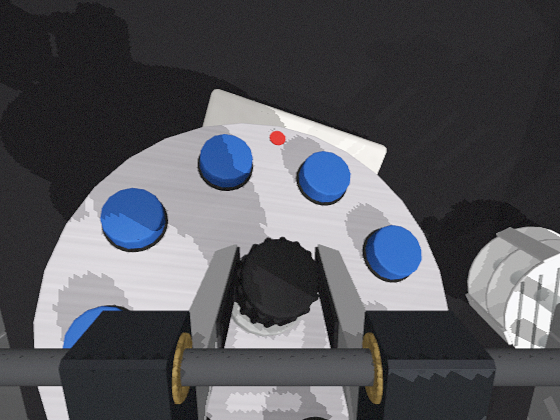

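The wrist view shows the dot at (278,138) and the base edge skewed, so the drum is following the knob. Next I'll compute the drum angle from the dot, and the moment about the axis with the sensor taken about 0.168 m behind the TCP.

```bash
cat > t.py <<'E'
from h import *
import sys
def state(s,h=.168):
    F,M,p=map(np.array,(s['force'],s['wrist_torque'],s['eef_pos'])); Rt=R.from_quat(s['tool_rot']).as_matrix()
    return n@(M+np.cross(p-h*Rt[:,2]-K,F))
K=np.array([.4929,.0400,.2305]);n=np.array([-.635,-.0985,.7665]);n/=np.linalg.norm(n)
low=-np.array([0,0,1])+n[2]*n; low/=np.linalg.norm(low); ac=np.cross(n,low)
def dot(C,p,cen=K-.038*n):
    hsv=cv2.cvtColor(p,cv2.COLOR_RGB2HSV)
    B=(((hsv[...,0]<6)|(hsv[...,0]>174))&(hsv[...,1]>150)&(hsv[...,2]>100)).astype(np.uint8)
    N,L,S,ce=cv2.connectedComponentsWithStats(B); out=[]
    for i in range(1,N):
        if S[i,4]<15: continue
        o=C[2];ray=pt(C,ce[i],1.)[0]-o;D=o+((cen-o)@n)/(ray@n)*ray-cen; r=np.linalg.norm(D)
        if .1<r<.126: out.append((round(np.degrees(np.arctan2(D@ac,D@low)),1),round(r,4)))
    return out
if __name__=='__main__':
    s=manip.observe(); y=R.from_quat(s['tool_rot']).as_matrix()[:,1]
    a=np.degrees(np.arctan2((y@low),-(y@ac)))
    print('t%.2f fing %.1f  tau %.3f (h.15 %.3f)'%(s['clock'],a,state(s),state(s,.15)),'F',np.round(s['force'],1),'M',np.round(s['wrist_torque'],2),'j6 %.2f'%s['joint_pos'][5],'pos',s['eef_pos'].round(4),'w %.4f'%s['gripper_width'])
    if len(sys.argv)>1:
        for nme in sys.argv[1:]:
            C,p,d=shot(nme); print(nme,dot(C,p))
E
python3 t.py wrist top
python3 - <<'E'
from t import *
# recorded snapshots
for F,M,p,q in [([.6,-6,-.9],[-.9,-.15,.04],[.4929,.0383,.2125],[-.077,.997,-.002,0]),([-4.7,-3,3.4],[-2.24,.47,-1.62],[.4911,.0378,.2128],[-.155,.988,-.002,-.002]),([-12.6,-7.5,10.2],[-2.91,1.63,-1.41],[.4887,.0364,.2132],[-.234,.972,-.003,-.004])]:
    s=dict(force=F,wrist_torque=M,eef_pos=p,tool_rot=q); print([round(state(s,h),3) for h in (.13,.15,.168,.18)])
E
```

```text
t5.98 fing 14.3  tau 0.630 (h.15 0.686) F [-9.4 -6.4  8.5] M [-2.71  1.31 -0.65] j6 -2.10 pos [0.4883 0.0362 0.2133] w 0.0412
wrist [(np.float64(11.2), np.float64(0.1127))]
top []
[np.float64(0.184), np.float64(0.106), np.float64(0.037), np.float64(-0.01)]
[np.float64(-0.027), np.float64(-0.056), np.float64(-0.082), np.float64(-0.099)]
[np.float64(0.217), np.float64(0.147), np.float64(0.083), np.float64(0.041)]
```

```bash
python3 -m inch '[[0,0,0,-0.04],[0,0,0,-0.04],[0,0,0,-0.04],[0,0,0,-0.04]]' - 60 >/dev/null; python3 t.py wrist
python3 -m inch '[[0,0,0,0.06],[0,0,0,0.06],[0,0,0,0.06],[0,0,0,0.06],[0,0,0,0.06],[0,0,0,0.06]]' >/dev/null; python3 t.py wrist
python3 -m inch '[[0,0,0,0],[0,0,0,0],[0,0.8,0,0],[0,0,0,0],[0,0,0,0]]' 5 >/dev/null; python3 t.py wrist
```

```text
t6.42 fing 21.8  tau 0.037 (h.15 0.139) F [-14.9 -11.2  13. ] M [-3.84  1.93 -1.79] j6 -2.26 pos [0.4867 0.0342 0.2136] w 0.0410
wrist [(np.float64(12.4), np.float64(0.1128))]
t6.97 fing 5.3  tau 0.560 (h.15 0.627) F [-11.4  -7.6  11.7] M [-1.36  2.09  0.58] j6 -1.90 pos [0.4868 0.0369 0.2135] w 0.0390
wrist [(np.float64(8.6), np.float64(0.1127))]
t7.43 fing 5.7  tau 0.251 (h.15 0.403) F [  2.8 -12.9  -1.5] M [-2.46 -0.44 -0.11] j6 -1.89 pos [0.4922 0.0428 0.2126] w 0.0503
wrist [(np.float64(8.7), np.float64(0.1127))]
```

Single-finger contact puts the moment reference about 0.2 m behind the TCP. With the tool vertical, the tilted knob mostly slips: the fingers turn 16° and the drum only 4°. The tool needs to lean with the axis. I'll lift clear and see whether pushing at the edge of reach leaves the tool tilted.

```bash
python3 -m inch '[[0,-0.5,0,0],[0,0,-3,0],[0,0,-4,0],[0,0,-4,0],[0,0,-4,0],[-4,0,0,0.07],[-4,0,0,0],[-4,0,0,0]]' 7
python3 -m inch '[[-4,0,0,0],[-4,0,0,0],[-4,0,0,0],[-4,0,0,0],[-4,0,0,0],[-4,0,0,0],[-4,0,0,0],[-4,0,0,0]]'
python3 -c "
from h import *
print(manip.observe()['joint_pos'])"
```

```text
clock: 8.15
eef_pos: [0.6101, 0.0716, 0.3644]
tool_rot: [-0.102, 0.995, 0.001, 0.002]
force: [0.8, 0.2, 0.3]
gripper_width: 0.0702
gripper_force: 0.0
clock: 8.82
eef_pos: [0.8732, 0.1285, 0.3237]
tool_rot: [-0.102, 0.995, 0.002, 0.021]
force: [-0.2, -0.5, 0.2]
gripper_width: 0.07
gripper_force: 0.0
[ 0.06474569  0.83525901  0.22184976  0.00678203  2.04249287 -1.7077183 ]
```

```bash
python3 -m inch '[[-4,0,0,0],[-4,0,0,0],[-4,0,0,0],[-4,0,0,0]]'
python3 -c "
from h import *
s=manip.observe();print(s['joint_pos'],R.from_quat(s['tool_rot']).as_matrix().round(3))"
```

```text
clock: 9.15
eef_pos: [0.9395, 0.1474, 0.2857]
tool_rot: [-0.102, 0.992, 0.005, 0.075]
force: [-0.4, -0.0, 0.3]
gripper_width: 0.0699
gripper_force: 0.0
[ 0.07720671  0.8833171   0.22141556  0.01367119  1.88746069 -1.69312122] [[-0.968 -0.203  0.147]
 [-0.201  0.979  0.024]
 [-0.149 -0.006 -0.989]]
```

It works: the tool now leans 8.6° forward, in the right direction. I'll keep going to 40°.

```bash
python3 -m inch '[[-4,0,0,0],[-4,0,0,0],[-4,0,0,0],[-4,0,0,0],[-4,0,0,0],[-4,0,0,0],[-4,0,0,0],[-4,0,0,0]]'
python3 -c "
from h import *
s=manip.observe();Z=R.from_quat(s['tool_rot']).as_matrix();print(s['joint_pos'],Z.round(3),np.degrees(np.arccos(-Z[2,2])))"
```

```text
clock: 9.82
eef_pos: [1.0506, 0.179, 0.256]
tool_rot: [-0.1, 0.977, 0.012, 0.187]
force: [0.2, -0.2, -0.4]
gripper_width: 0.0697
gripper_force: 0.0
[ 0.09421424  0.94144076  0.221677    0.02560431  1.6026189  -1.67556436] [[-0.91  -0.2    0.363]
 [-0.192  0.98   0.06 ]
 [-0.368 -0.015 -0.93 ]] 21.581858557116014
```

```bash
python3 -m inch '[[-4.1,0,0,0],[-4.1,0,0,0],[-4.1,0,0,0],[-4.1,0,0,0],[-4.1,0,0,0],[-4.1,0,0,0],[-4.1,0,0,0],[-4.1,0,0,0]]'
cat > z.py <<'E'
from t import *
s=manip.observe();Z=R.from_quat(s['tool_rot']).as_matrix();print(s['joint_pos'].round(3),'tilt',np.degrees(np.arccos(-Z[2,2])).round(2),'err to axis deg',np.degrees(np.arccos(np.clip(-Z[:,2]@n,-1,1))).round(2),'z',Z[:,2].round(3))
for T in (K-.019*n*-0+ -.019*n, K+.12*n): print('to', (Z.T@(T-s['eef_pos'])*100).round(2),'cm')
E
python3 z.py
```

```text
clock: 10.48
eef_pos: [1.1308, 0.2034, 0.3014]
tool_rot: [-0.098, 0.947, 0.02, 0.304]
force: [0.1, -0.5, 0.1]
gripper_width: 0.0702
gripper_force: 0.0
[ 0.105  0.941  0.222  0.037  1.359 -1.667] tilt 35.53 err to axis deg 4.47 z [ 0.573  0.097 -0.814]
to [ 57.55  -3.32 -30.48] cm
to [ 58.61  -3.16 -44.34] cm
```

```bash
python3 -m inch '[[-4.1,0,0,0],[-4.1,0,0,0],[0,0,0,0]]'; python3 z.py
```

```text
clock: 10.73
eef_pos: [1.1449, 0.2084, 0.3258]
tool_rot: [-0.097, 0.937, 0.022, 0.334]
force: [0.3, -0.7, 0.8]
gripper_width: 0.0702
gripper_force: 0.0
[ 0.107  0.932  0.22   0.04   1.307 -1.666] tilt 39.15 err to axis deg 1.0 z [ 0.622  0.106 -0.776]
to [ 58.2   -3.51 -33.07] cm
to [ 58.39  -3.37 -46.97] cm
```

```bash
python3 -m inch '[[0,0,-4.1,0],[0,0,-4.1,0],[0,0,-4.1,0],[0,0,-4.1,0],[0,0,-4.1,0],[0,0,-4.1,0],[3,0,-2.8,0],[3,0,-2.8,0]]' >/dev/null
python3 -m inch '[[3,-0.4,-2.6,0],[3,-0.4,-2.6,0],[3,-0.4,-2.6,0],[3,-0.4,-2.6,0],[3,-0.4,-2.6,0],[3,-0.4,-2.6,0],[4,-0.4,0,0],[4,-0.4,0,0]]'; python3 z.py
```

```text
clock: 12.07
eef_pos: [0.6221, 0.0748, 0.482]
tool_rot: [-0.097, 0.937, 0.021, 0.335]
force: [0.2, 0.2, -0.3]
gripper_width: 0.07
gripper_force: 0.0
[-0.094 -0.082  1.463  0.184  1.098 -1.898] tilt 39.26 err to axis deg 0.84 z [ 0.624  0.105 -0.774]
to [26.24 -0.27 12.94] cm
to [26.41 -0.16 -0.95] cm
```

```bash
python3 -m inch '[[4,0,0,0],[4,0,0,0],[4,0,0,0],[4,0,0,0],[4,0,0,0],[3.8,0,0,0],[2.5,-0.2,0,0],[0,0,0,0]]'; python3 z.py; python3 t.py wrist
```

```text
clock: 12.73
eef_pos: [0.4194, 0.0295, 0.3096]
tool_rot: [-0.095, 0.939, 0.023, 0.33]
force: [-0.5, 0.2, -0.6]
gripper_width: 0.07
gripper_force: 0.0
[-0.46  -0.404  2.073  0.467  0.954 -2.403] tilt 38.61 err to axis deg 1.47 z [ 0.615  0.105 -0.781]
to [-0.9  -0.25 12.71] cm
to [-0.57 -0.1  -1.19] cm
t12.73 fing 2.5  tau -0.060 (h.15 -0.060) F [-0.5  0.2 -0.6] M [-0.03  0.36 -0.06] j6 -2.40 pos [0.4194 0.0295 0.3096] w 0.0700
wrist [(np.float64(8.6), np.float64(0.1134))]
```

```bash
python3 -m inch '[[0,0,0,0],[0,0,0,0]]' >/dev/null; python3 t.py
for i in 1; do :; done
python3 -m inch '[[0,0,0,0.12],[0,0,0,0.12],[0,0,0,0.12],[0,0,0,0.12],[0,0,0,0.12],[0,0,0,0.12],[0,0,0,0.12]]' >/dev/null; python3 t.py
python3 -m inch '[[0,0,0,0.12],[0,0,0,0.12],[0,0,0,0.12],[0,0,0,0.12],[0,0,0,0.12],[0,0,0,0.12],[0,0,0,0.12]]' >/dev/null; python3 t.py
python3 -m inch '[[0,0,0,0.12],[0,0,0,0.12],[0,0,0,0.12],[0,0,0,0.12],[0,0,0,0.12],[0,0,0,0.12],[0,0,0,0.12]]' >/dev/null; python3 t.py
python3 -m inch '[[0,0,0,0.12],[0,0,0,0.12],[0,0,0,0.12],[0,0,0,0.12],[0,0,0,0.12],[0,0,0,0],[0,0,0,0]]' >/dev/null; python3 t.py; python3 z.py
```

```text
t12.95 fing 2.8  tau -0.028 (h.15 -0.028) F [-0.3  0.4 -0.1] M [-0.07  0.32 -0.05] j6 -2.40 pos [0.4264 0.0283 0.3168] w 0.0702
t13.53 fing -45.6  tau -0.012 (h.15 -0.013) F [-0.3  0.7 -0.5] M [-0.07  0.31 -0.04] j6 -1.55 pos [0.4264 0.0289 0.3163] w 0.0697
t14.12 fing -93.7  tau 0.022 (h.15 0.022) F [-0.5  0.8  0.9] M [-0.08  0.33 -0.01] j6 -0.71 pos [0.4263 0.0289 0.3163] w 0.0700
t14.70 fing -141.8  tau -0.005 (h.15 -0.005) F [-0.5  0.2 -0.1] M [-0.08  0.33 -0.04] j6 0.13 pos [0.4264 0.0289 0.3163] w 0.0702
t15.28 fing -175.7  tau 0.057 (h.15 0.057) F [0.3 0.2 0.4] M [-0.1   0.44  0.05] j6 0.72 pos [0.4258 0.0288 0.3158] w 0.0701
[-0.453 -0.398  2.06   0.466  0.95   0.716] tilt 39.06 err to axis deg 1.02 z [ 0.621  0.104 -0.777]
to [-6.000e-02  1.000e-02  1.281e+01] cm
to [-0.28 -0.11 -1.09] cm
```

```bash
python3 -m inch '[[0,0,3.2,0],[0,0,3.2,0],[0,0,3.2,0],[0,0,2.9,0],[0,0,0,0],[0,0,0,0]]'; python3 z.py|tail -2
python3 -m inch '[[0,0,0,0],[0,0,0,0],[0,0,0,0],[0,0,0,0],[0,0,0,0]]' 3 50; python3 t.py wrist;python3 z.py
```

```text
clock: 15.78
eef_pos: [0.5025, 0.0423, 0.2162]
tool_rot: [0.937, 0.108, 0.332, -0.018]
force: [-1.1, -0.2, 0.7]
gripper_width: 0.0695
gripper_force: 0.0
to [0.17 0.09 0.17] cm
to [ -0.1   -0.06 -13.73] cm
clock: 16.2
eef_pos: [0.5026, 0.0403, 0.2189]
tool_rot: [0.936, 0.106, 0.335, -0.016]
force: [-3.0, -12.0, -0.8]
gripper_width: 0.0402
gripper_force: 5.9
t16.20 fing -175.9  tau -0.055 (h.15 -0.052) F [ -3.  -12.   -0.8] M [-2.01  1.04 -1.56] j6 0.71 pos [0.5026 0.0403 0.2189] w 0.0402
wrist [(np.float64(8.6), np.float64(0.1125))]
[-0.268 -0.166  2.183  0.525  0.549  0.705] tilt 39.15 err to axis deg 0.85 z [ 0.623  0.1   -0.775]
to [ 0.03 -0.15  0.4 ] cm
to [ -0.17  -0.21 -13.5 ] cm
```

```bash
python3 -m inch '[[0,0.2,0,0],[0,0,0,0],[0,0,0,0]]' - 50 | tail -3; python3 t.py
python3 -m inch '[[0,0,0,-0.04],[0,0,0,-0.04],[0,0,0,-0.04],[0,0,0,-0.04],[0,0,0,-0.04]]'|tail -1; python3 t.py wrist
```

```text
force: [-4.8, 3.6, 5.8]
gripper_width: 0.0389
gripper_force: 50.1
t16.50 fing -176.0  tau 0.062 (h.15 0.061) F [-4.8  3.6  5.8] M [-0.04  0.17  0.05] j6 0.69 pos [0.5026 0.04   0.2189] w 0.0389
gripper_force: 50.2
t16.92 fing -164.5  tau -0.091 (h.15 -0.093) F [-4.7  5.7  5.2] M [-0.11 -0.03 -0.23] j6 0.49 pos [0.5025 0.0402 0.2188] w 0.0390
wrist [(np.float64(20.2), np.float64(0.1129))]
```

The grip now carries fully: fingers +11.5°, drum +11.6°. The resistance is only 0.09 N m, so the load pulls anticlockwise. I'll keep turning that way and log the torque.

```bash
python3 -m inch '[[0,0,0,-0.06],[0,0,0,-0.06],[0,0,0,-0.06],[0,0,0,-0.06]]'>/dev/null; python3 t.py
python3 -m inch '[[0,0,0,-0.06],[0,0,0,-0.06],[0,0,0,-0.06],[0,0,0,-0.06]]'>/dev/null; python3 t.py
python3 -m inch '[[0,0,0,-0.06],[0,0,0,-0.06],[0,0,0,-0.06],[0,0,0,-0.06]]'>/dev/null; python3 t.py
python3 -m inch '[[0,0,0,-0.06],[0,0,0,-0.06],[0,0,0,-0.06],[0,0,0,-0.06]]'>/dev/null; python3 t.py
python3 -m inch '[[0,0,0,-0.06],[0,0,0,-0.06],[0,0,0,-0.06],[0,0,0,-0.06]]'>/dev/null; python3 t.py wrist
python3 -m inch '[[0,0,0,-0.06],[0,0,0,-0.06],[0,0,0,-0.06],[0,0,0,-0.06]]'>/dev/null; python3 t.py
python3 -m inch '[[0,0,0,-0.06],[0,0,0,-0.06],[0,0,0,-0.06],[0,0,0,-0.06]]'>/dev/null; python3 t.py
python3 -m inch '[[0,0,0,-0.06],[0,0,0,-0.06],[0,0,0,-0.06],[0,0,0,-0.06]]'>/dev/null; python3 t.py wrist
```

```text
t17.30 fing -150.7  tau -0.082 (h.15 -0.085) F [-5.   8.3  4.3] M [-0.05 -0.43 -0.23] j6 0.25 pos [0.5024 0.0405 0.2188] w 0.0390
t17.63 fing -137.0  tau -0.128 (h.15 -0.130) F [-4.2  7.7  3.8] M [ 0.34 -0.51  0.03] j6 0.01 pos [0.5022 0.0408 0.2186] w 0.0389
t17.97 fing -123.2  tau -0.117 (h.15 -0.119) F [-5.   8.3  3.7] M [ 0.41 -0.74  0.07] j6 -0.23 pos [0.502  0.041  0.2185] w 0.0393
t18.30 fing -109.5  tau -0.144 (h.15 -0.147) F [-4.4  7.1  2.9] M [ 0.71 -0.51  0.32] j6 -0.47 pos [0.5018 0.0412 0.2182] w 0.0389
t18.63 fing -95.7  tau -0.213 (h.15 -0.214) F [-6.   5.6  4.1] M [ 0.67 -0.36  0.22] j6 -0.71 pos [0.5015 0.0412 0.218 ] w 0.0390
wrist [(np.float64(87.8), np.float64(0.1138))]
t19.02 fing -82.0  tau -0.267 (h.15 -0.268) F [-5.8  4.7  4.4] M [0.57 0.16 0.14] j6 -0.95 pos [0.5013 0.0411 0.2178] w 0.0391
t19.35 fing -68.2  tau -0.451 (h.15 -0.451) F [-7.8  2.5  6. ] M [ 0.48  0.38 -0.14] j6 -1.19 pos [0.5012 0.0408 0.2175] w 0.0391
t19.68 fing -54.5  tau -0.361 (h.15 -0.362) F [-7.5  2.3  5.2] M [ 0.24  0.59 -0.19] j6 -1.43 pos [0.5011 0.0406 0.2174] w 0.0394
wrist [(np.float64(126.4), np.float64(0.1134))]
```

```bash
python3 -m inch '[[0,0,0,-0.06],[0,0,0,-0.06],[0,0,0,-0.06],[0,0,0,-0.06]]'>/dev/null; python3 t.py
python3 -m inch '[[0,0,0,-0.06],[0,0,0,-0.06],[0,0,0,-0.06],[0,0,0,-0.06]]'>/dev/null; python3 t.py
python3 -m inch '[[0,0,0,-0.06],[0,0,0,-0.06],[0,0,0,-0.06],[0,0,0,-0.06]]'>/dev/null; python3 t.py wrist
python3 -m inch '[[0,0,0,0.06],[0,0,0,0.06],[0,0,0,0.06],[0,0,0,0.06]]'>/dev/null; python3 t.py
python3 -m inch '[[0,0,0,0.06],[0,0,0,0.06],[0,0,0,0.06],[0,0,0,0.06]]'>/dev/null; python3 t.py
python3 -m inch '[[0,0,0,0.06],[0,0,0,0.06],[0,0,0,0.06],[0,0,0,0.06]]'>/dev/null; python3 t.py
python3 -m inch '[[0,0,0,0.06],[0,0,0,0.06],[0,0,0,0.06],[0,0,0,0.06]]'>/dev/null; python3 t.py
python3 -m inch '[[0,0,0,0.06],[0,0,0,0.06],[0,0,0,0.06],[0,0,0,0.06]]'>/dev/null; python3 t.py wrist
```

```text
t20.07 fing -40.7  tau -0.515 (h.15 -0.515) F [-8.6  1.5  5.2] M [ 0.09  0.7  -0.5 ] j6 -1.67 pos [0.5011 0.0403 0.2173] w 0.0391
t20.40 fing -27.0  tau -0.328 (h.15 -0.328) F [-2.5  1.5  1. ] M [ 0.01  0.26 -0.38] j6 -1.91 pos [0.5014 0.04   0.2174] w 0.0393
t20.73 fing -13.2  tau -0.550 (h.15 -0.550) F [-4.6  1.4  2.2] M [ 0.03  0.39 -0.63] j6 -2.15 pos [0.5017 0.0398 0.2175] w 0.0394
wrist [(np.float64(164.6), np.float64(0.1125))]
t21.12 fing -27.2  tau 0.165 (h.15 0.165) F [-4.9 -0.   1.8] M [0.13 0.1  0.34] j6 -1.90 pos [0.5017 0.0399 0.2176] w 0.0394
t21.45 fing -40.9  tau 0.198 (h.15 0.198) F [-5.5  0.6  1.2] M [ 0.37 -0.21  0.55] j6 -1.66 pos [0.5017 0.0399 0.2175] w 0.0393
t21.78 fing -54.7  tau 0.273 (h.15 0.273) F [-3.1  0.7 -0.9] M [ 0.37 -0.5   0.61] j6 -1.42 pos [0.5018 0.0399 0.2176] w 0.0393
t22.12 fing -68.4  tau 0.326 (h.15 0.326) F [-2.1 -0.  -0.4] M [ 0.31 -0.57  0.61] j6 -1.18 pos [0.5019 0.0398 0.2176] w 0.0393
t22.45 fing -82.2  tau 0.437 (h.15 0.437) F [-2.6  2.1 -2.3] M [ 0.19 -0.95  0.61] j6 -0.94 pos [0.5019 0.0398 0.2175] w 0.0393
wrist [(np.float64(98.0), np.float64(0.1137))]
```

```bash
cat > fit.py <<'E'
import numpy as np
from scipy.optimize import least_squares
f=[-164.5,-150.7,-137,-123.2,-109.5,-95.7,-82,-68.2,-54.5,-40.7,-27,-13.2]; t=[-.091,-.082,-.128,-.117,-.144,-.213,-.267,-.451,-.361,-.515,-.328,-.55]
g=[-27.2,-40.9,-54.7,-68.4,-82.2]; u=[.165,.198,.273,.326,.437]
pf=np.interp(f,[-176,-95.7,-54.5,-13.2],[8.6,87.8,126.4,164.6])
pg=np.interp(g,[-82.2,-13.2],[98,164.6])if 0 else np.array(g)+np.interp(g,[-82.2,-27],[180.2,178])
p=np.r_[pf,pg];y=np.r_[t,u];s=np.r_[np.ones(12),-np.ones(5)]
r=lambda x:-x[0]*s-x[1]*np.sin(np.radians(p-x[2]))-y
for b in [([.28,.22,-360],[.36,.29,360]),([0,0,-360],[1,1,360])]:
  for loss in ('linear','soft_l1'):
    q=least_squares(r,[.32,.25,120],bounds=b,loss=loss,f_scale=.04,x_scale=[.1,.1,50]); print(q.x.round(3),q.cost,q.fun.round(2))
    for m in (s>0,s<0):
      rr=lambda x:r(x)[m]; print(least_squares(rr,[.32,.25,120],bounds=([.30,.22,-360],[.34,.29,360]),x_scale=[.1,.1,50]).x.round(2))
E
python3 fit.py
```

```text
[  0.328   0.245 112.318] 0.02547846968108654 [ 0.01 -0.    0.02 -0.02 -0.03 -0.01 -0.01  0.12 -0.03  0.08 -0.16  0.03
  0.01  0.02  0.    0.01 -0.05]
[  0.31   0.23 105.68]
[  0.34   0.29 111.73]
[  0.332   0.259 112.507] 0.012795808061962323 [ 0.02  0.    0.03 -0.01 -0.03 -0.01 -0.01  0.11 -0.03  0.07 -0.17  0.01
  0.01  0.02  0.01  0.01 -0.04]
[  0.31   0.23 105.68]
[  0.34   0.29 111.73]
[  0.328   0.245 112.318] 0.02547846968108653 [ 0.01 -0.    0.02 -0.02 -0.03 -0.01 -0.01  0.12 -0.03  0.08 -0.16  0.03
  0.01  0.02  0.    0.01 -0.05]
[  0.31   0.23 105.68]
[  0.34   0.29 111.73]
[  0.332   0.259 112.507] 0.012795808061962318 [ 0.02  0.    0.03 -0.01 -0.03 -0.01 -0.01  0.11 -0.03  0.07 -0.17  0.01
  0.01  0.02  0.01  0.01 -0.04]
[  0.31   0.23 105.68]
[  0.34   0.29 111.73]
```

The fit puts the heavy side lowest at drum angle ≈112°, with drag 0.33 and load 0.25 N m, both as expected. I'll sweep a bit further clockwise to firm it up, then come back.

```bash
python3 -m inch '[[0,0,0,0.06],[0,0,0,0.06],[0,0,0,0.06],[0,0,0,0.06]]'>/dev/null; python3 t.py
python3 -m inch '[[0,0,0,0.06],[0,0,0,0.06],[0,0,0,0.06],[0,0,0,0.06]]'>/dev/null; python3 t.py
python3 -m inch '[[0,0,0,0.06],[0,0,0,0.06],[0,0,0,0.06],[0,0,0,0.06]]'>/dev/null; python3 t.py
python3 -m inch '[[0,0,0,0.06],[0,0,0,0.06],[0,0,0,0.06],[0,0,0,0.06]]'>/dev/null; python3 t.py wrist
python3 -m inch '[[0,0,0,-0.04],[0,0,0,-0.04],[0,0,0,-0.04],[0,0,0,-0.04],[0,0,0,-0.04],[0,0,0,-0.04]]'>/dev/null; python3 t.py
python3 -m inch '[[0,0,0,-0.04],[0,0,0,-0.04],[0,0,0,-0.04],[0,0,0,-0.04],[0,0,0,-0.04],[0,0,0,-0.04]]'>/dev/null; python3 t.py
python3 -m inch '[[0,0,0,-0.04],[0,0,0,-0.04],[0,0,0,-0.04],[0,0,0,-0.04],[0,0,0,-0.04],[0,0,0,-0.04]]'>/dev/null; python3 t.py wrist
```

```text
t22.83 fing -95.8  tau 0.498 (h.15 0.498) F [-4.3  1.4 -2.1] M [-0.09 -0.78  0.49] j6 -0.70 pos [0.502  0.0396 0.2174] w 0.0393
t23.17 fing -109.5  tau 0.557 (h.15 0.556) F [-3.4  2.8 -2.6] M [-0.32 -0.77  0.37] j6 -0.46 pos [0.502  0.0396 0.2174] w 0.0391
t23.50 fing -123.3  tau 0.565 (h.15 0.565) F [-1.6  2.5 -1.1] M [-0.46 -0.64  0.27] j6 -0.22 pos [0.5019 0.0396 0.2174] w 0.0390
t23.83 fing -137.0  tau 0.589 (h.15 0.589) F [-3.4  3.1 -2.3] M [-0.5  -0.44  0.31] j6 0.02 pos [0.5019 0.0396 0.2173] w 0.0394
wrist [(np.float64(44.6), np.float64(0.1134))]
t24.38 fing -123.1  tau -0.126 (h.15 -0.127) F [-3.8  2.1 -1.2] M [-0.15 -0.46 -0.34] j6 -0.23 pos [0.5019 0.0396 0.2174] w 0.0394
t24.88 fing -109.4  tau -0.101 (h.15 -0.101) F [-4.   0.3 -0.8] M [-0.06 -0.49 -0.23] j6 -0.47 pos [0.502  0.0396 0.2174] w 0.0391
t25.38 fing -95.6  tau -0.181 (h.15 -0.181) F [-5.2  0.4 -1.3] M [ 0.15 -0.47 -0.16] j6 -0.71 pos [0.502  0.0397 0.2174] w 0.0394
wrist [(np.float64(84.7), np.float64(0.1138))]
```

Run:
```python
src=open('fit.py').read()
src=src.replace("p=np.r_[pf,pg];y=np.r_[t,u];s=np.r_[np.ones(12),-np.ones(5)]","p=np.r_[pf,pg,85,71.5,58,44.6,58,71,84.7];y=np.r_[t,u,.498,.557,.565,.589,-.126,-.101,-.181];s=np.r_[np.ones(12),-np.ones(9),np.ones(3)]")
exec(src)
```

```text
[  0.336   0.265 115.146] 0.029784673591456704 [ 0.02  0.01  0.04 -0.   -0.02 -0.   -0.    0.12 -0.03  0.07 -0.17  0.01
  0.02  0.04  0.02  0.03 -0.02 -0.03 -0.04 -0.01 -0.    0.01 -0.05 -0.02]
[  0.32   0.24 111.7 ]
[  0.33   0.29 116.14]
[  0.338   0.273 114.675] 0.015388543041796697 [ 0.03  0.01  0.04  0.   -0.02 -0.   -0.    0.12 -0.03  0.06 -0.17  0.
  0.01  0.03  0.02  0.03 -0.02 -0.02 -0.03  0.    0.01  0.02 -0.05 -0.02]
[  0.32   0.24 111.7 ]
[  0.33   0.29 116.14]
[  0.336   0.265 115.146] 0.029784673591455525 [ 0.02  0.01  0.04 -0.   -0.02 -0.   -0.    0.12 -0.03  0.07 -0.17  0.01
  0.02  0.04  0.02  0.03 -0.02 -0.03 -0.04 -0.01 -0.    0.01 -0.05 -0.02]
[  0.32   0.24 111.7 ]
[  0.33   0.29 116.14]
[  0.338   0.273 114.675] 0.015388543041796683 [ 0.03  0.01  0.04  0.   -0.02 -0.   -0.    0.12 -0.03  0.06 -0.17  0.
  0.01  0.03  0.02  0.03 -0.02 -0.02 -0.03  0.    0.01  0.02 -0.05 -0.02]
[  0.32   0.24 111.7 ]
[  0.33   0.29 116.14]
```

All fits fall between 112° and 116°, so I'll turn from 84.7° to 114° (0.51 rad) and hold.

```bash
python3 -m inch '[[0,0,0,-0.065],[0,0,0,-0.065],[0,0,0,-0.065],[0,0,0,-0.065],[0,0,0,-0.065],[0,0,0,-0.065],[0,0,0,-0.065],[0,0,0,-0.06]]'>/dev/null
python3 -m inch '[[0,0,0,0],[0,0,0,0],[0,0,0,0],[0,0,0,0],[0,0,0,0],[0,0,0,0]]' - 50; python3 t.py wrist side
```

```text
clock: 26.6
eef_pos: [0.5021, 0.0397, 0.2175]
tool_rot: [0.452, 0.827, 0.206, 0.262]
force: [-6.0, -0.1, 2.5]
gripper_width: 0.0396
gripper_force: 50.1
t26.60 fing -66.3  tau 0.283 (h.15 0.283) F [-6.  -0.1  2.5] M [0.09 0.06 0.46] j6 -1.22 pos [0.5021 0.0397 0.2175] w 0.0396
wrist [(np.float64(114.2), np.float64(0.1137))]
side []
```

```bash
python3 -m inch '[[0,0,0,0],[0,0,0,0],[0,0,0,0],[0,0,0,0]]' | tail -1; python3 t.py wrist; python3 -c "
from cell import manip
print(manip.finish_job())"
```

```text
gripper_force: 50.1
t27.03 fing -66.3  tau 0.304 (h.15 0.304) F [-5.4 -0.2  1.8] M [ 0.05 -0.01  0.45] j6 -1.22 pos [0.5021 0.0397 0.2175] w 0.0393
wrist [(np.float64(114.2), np.float64(0.1137))]
the job is handed in; nothing more can be done
None
```

Job handed in at 27 s: by torque feel the heavy side is lowest at drum angle 112–116°, and the drum is held still at 114.2° with the knob gripped at 50 N; the pass/fail verdict was not shown.

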